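# Count off the third battery bay and push the nine-volt block home

## Task

Counting from the end of the battery rack where the stacked red and grey tiers stand, run a closed fingertip along the rack's label rail over the first, the second and then the third label. Then push the loose nine-volt battery over the counter into that third bay, snaps first, until it is fully home against the back stop. Push it with the fingertips only, never lifting or tipping it, and leave everything else where it stands.

Things in the scene. Friction and masses are not known exactly. Their poses are not given: they have to be found in the camera images.
- rack: Blue plastic battery rack, fixed, 270 x 50 mm: seven bays in a row along its y, open at front, top and bottom (a part slides in over the bare counter). Origin: on the counter, middle of the line of divider front ends; x points into the bays (away from the robot), y left. Dividers 4 mm thick, 30 high, rounded ends. Bay centres y = 114, 76, 38, 0, -38, -76, -114 mm; 34 mm clear width.
- back_stop (a point): Middle of the rack's back stop, on the counter, on the face that stops a part: rack x = 44 mm, y = 0. The stop is 30 mm high and closes the far end of all seven bays. The bays at rack y = 114, 0 and -114 mm already hold three fixed AAA cells; the other four are empty.
- rail_mid (a point): Middle of the top of the black rail that lies across the divider tops, 34 mm above the counter. The rail spans the whole rack in y, rack x = 3 to 19 mm, 30 to 34 mm high; it carries one blank white label per bay. The way into the bays under it is 30 mm high.
- battery: Loose nine-volt block, orange with a black end, 46 g, lying flat before the rack: case 46 (x) by 26.5 (y) by 17.5 mm high, two steel snaps standing 2.5 mm out of the +x end. Origin: centre of the case's underside. At the start the snaps point roughly at the rack. Fully home, its origin is at rack x = 18.5 mm and its flat rear end still stands 4.5 mm out of the bay.
- snaps (a point): Middle of the battery's snap end, level with the tips of the two snaps: battery x = 25.5 mm, y = 0, 8.75 mm above the counter. Fully home it is at rack x = 44 mm, at the back stop.
- tiers: Two stacked plastic trays, red on grey, 105 x 100 mm and 76 mm high, standing on the counter just beyond one end of the rack (left or right): the end to count from. Origin at the centre of the underside.
- label_a: White blank label on the rail over the bay at rack y = 114 mm (labels a to g run from the rack's +y end to its -y end; the tiers tell which is first in the count). 12 mm (x) by 28 (y) by 2, fixed; its top is 36 mm above the counter; 10 mm of lower rail parts it from the next. Origin: centre of its underside, rack x = 11 mm.
- label_b: White blank label on the rail over the bay at rack y = 76 mm; as label_a.
- label_c: White blank label on the rail over the bay at rack y = 38 mm; as label_a.
- label_d: White blank label on the rail over the bay at rack y = 0 mm; as label_a.
- label_e: White blank label on the rail over the bay at rack y = -38 mm; as label_a.
- label_f: White blank label on the rail over the bay at rack y = -76 mm; as label_a.
- label_g: White blank label on the rail over the bay at rack y = -114 mm; as label_a.
- tumbler: Smoke glass tumbler of AAA cells, 74 mm across, 85 mm high, beyond the other end of the rack from the tiers. Origin at the centre of its underside.
- coaster: Round hard silicone coaster, 96 mm across, 8 mm high, behind the rack; the bulb stands on it. Origin at the centre of its underside.
- bulb: Mushroom-shaped LED bulb, 63 mm across, 96 mm high, standing face down on the coaster. Origin at the centre of its face (its underside).
- shell: White smoke detector shell, round, 109 mm across, 34 mm high, on the counter to the right, nearer the robot than the rack. Origin at the centre of its underside.
There are look-alikes about, which are no part of the job. Of the things like the tiers, leave any that is purple; of the rest the smaller one is meant. Of the things that look like the battery, take the one that is farthest to the robot's left at the start.

How it is judged:
By the outcome, as a careful person would: the job done as asked, in the order asked, and still so for the second after the job is handed in, with the robot touching nothing.
It also fails if it takes over 61 s, if anything falls off the work surface, if the arm or the gripper's body presses on something with over 40 N, if the wrist force passes 120 N, or if a joint passes its speed limit or range.

## Robot

A 7-joint arm with a two-finger parallel gripper is mounted at the origin on the work surface. World frame = base frame: x ahead of the robot, y to its left, z up, the work surface at z = 0. Lengths are in m, angles in rad, forces in N, time in s.
With the tool pointing down it reaches from about 0.425 to 0.925 m from the base axis. Payload 6.8 kg.
Tool frame: the origin (TCP) lies midway between the tips of the shut fingers; the grasp point (between the pads) lies 19 mm behind it; z points along the fingers, x is the direction in which the jaws open and shut, and the axes are right-handed (so a half turn about z gives the same grasp; the last joint's range is limited). The gripper opens to 85 mm and grips with 20 to 120 N. Pads are 22 mm wide; open, the fingers measure 114 mm over their backs; the gripper's body (76 mm by 85 mm) begins 54 mm behind the grasp point. The pads swing forward as they close: fully open they stand 13 mm farther back than shut.
Start: joints at [1.107, 0.477, 0.022, 1.555, -0.011, 1.109, -0.083], TCP at [0.235, -0.633, 0.231] pointing down, gripper open.
Joint ranges: [-2.96, 2.96], [-0.34, 2.1], [-1.41, 1.46], [0.24, 2.44], [-1.37, 4.51], [0.17, 1.92], [-2.96, 2.96]. Speed limits (rad/s): [2.39, 2.39, 3.14, 3.14, 3.14, 3.14, 3.14].

## Interface

Orientations are given as a unit quaternion [w, x, y, z].
In Python, from station import * gives the robot as it stands.
- The arm moves only by the shell command python3 -m handwheel 'ROWS' [FORCE]. ROWS is JSON, a list of rows, each an object of numbers: "grip": the finger opening in cm, from 0 to 8.54; "tx", "ty", "tz": the shift along the tool's x, y, z in cm; "yaw": the turn about the tool's z in degrees. In form: [{"grip": .., "tx": .., "ty": .., "tz": .., "yaw": ..}, ...]. A call has 1 to 5 rows; each row shifts and turns the commanded pose from where the row before left it, along the tool's axes as they then stand; what a row does not reach is not made up. A row lasts 1/10 s, in which the tool goes at most 50 mm and 8.59 degrees, less where a joint would pass 70% of its speed; a pose out of reach is approached as far as the arm can. A call is refused whole if a number of a shift passes 5 or a number of a turn 8.59, either way. A call with a gripper value outside its range is refused whole. The fingers move at their own pace and stop on an object; FORCE is the grip in N (left out, the last holds). Time passes only in rows, so rows that do not move let the fingers close. It gives the time, the measured TCP pose, the force and the opening at its end, in the units of the state.
- get_obs(): the state, without advancing time (a new reading comes with each control period).
- read_camera(name): name is "side" or "top"; returns a dict with "image" (480x640x3 uint8, blue, green, red), "intrinsics" (3x3 intrinsics, pixels), "position" and "attitude" of the camera in the world. Camera axes: x right, y down, z forward; pixel columns grow to the right and rows downward; lengths in m; the calibration is good to about 2 mm. A picture is of the moment at which its call begins. There is no depth.
- hand_in(): hands the job in, once; it reports no verdict.
The state is a dict: "t": time; "q": joint angles; "joint_vel": joint speeds; "joint_torque": joint torques, N m; "eef_pos": TCP position; "tool_rot": TCP orientation; "contact_force": force on the tool from outside, world axes, zero at the start; "torque": the same for the moment, N m; "gripper_width": opening from 0.0 (shut) to 1.0 (fully open).
Only numpy, scipy, OpenCV 4.12 (cv2) and the standard library are available. Lean on these libraries where they do the work, as an engineer would, in place of code of your own. Each camera call takes 0.05 s, during which the arm holds its last target. There are 200 camera calls.

## Working session

There is one attempt and no reset: what is moved stays moved. The work goes in short steps, Python scripts to look and compute and a shell command to move; the robot and the scene stay as the last step left them, time stands still between calls to the robot, and variables do not carry over. Pictures are saved under pics/ and viewed, about 8 in all and at most 12, crops included, and the job is handed in when it is done.

```bash
mkdir -p pics; ls; python3 - <<'E'
from station import *
import cv2
o=get_obs();print(o)
for n in("top","side"):
    r=read_camera(n);cv2.imwrite(f"pics/{n}0.png",r["image"]);print(n,r["intrinsics"],r["position"],r["attitude"])
E
```

```text
pics
{'t': 0.0, 'q': array([ 1.10688401,  0.47782021,  0.02235402,  1.55647856, -0.01148836,
        1.10929195, -0.08309613]), 'joint_vel': array([ 0.00021473,  0.00011887, -0.00092005,  0.00035169, -0.00127163,
        0.00030465,  0.0016195 ]), 'joint_torque': array([-3.14904582e-04, -5.96457160e+01,  1.60784293e+00, -2.81190974e+01,
        1.24289698e-02,  9.47297638e-03, -5.09779943e-05]), 'eef_pos': array([ 0.23489988, -0.63216319,  0.23030107]), 'tool_rot': array([-4.67251683e-04,  8.21086878e-01, -5.70802474e-01, -8.09671774e-04]), 'contact_force': array([ 0.56629291, -0.18849166, -0.6498122 ]), 'torque': array([0.01559909, 0.02740358, 0.00791296]), 'gripper_width': 1.0019402748922106}
top [[604.47444237   0.         313.12294661]
 [  0.         604.47444237 246.93799601]
 [  0.           0.           1.        ]] [ 0.55394296 -0.00366614  1.11062403] [ 0.03108119 -0.69634497  0.71669604 -0.02200961]
side [[538.72527242   0.         315.63693936]
 [  0.         538.72527242 234.54198253]
 [  0.           0.           1.        ]] [ 0.2882332  -0.41910253  0.73497071] [-0.30723639  0.89320464 -0.31193474  0.10241084]
```

View pics/top0.png

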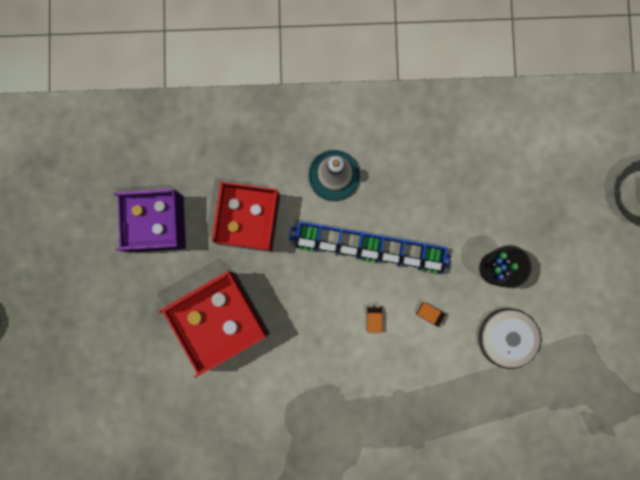

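View pics/side0.png

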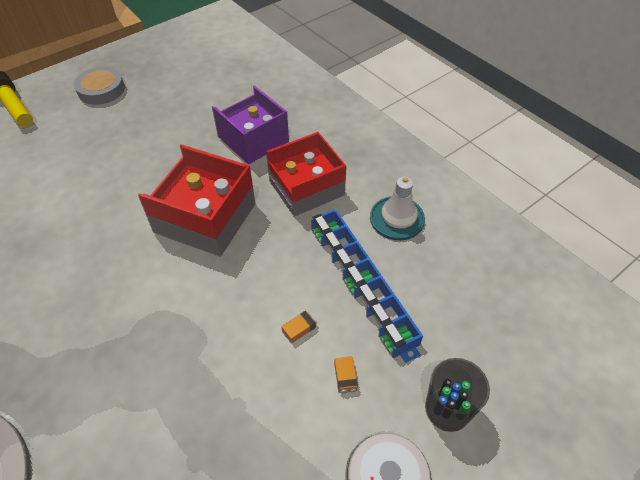

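The small red/grey tiers stand at the rack's left end (245,217 in the top view), so the labels run a, b, c from the left and the target bay is c (label about 349,250). The left battery is at (374,319), with its black snap end up towards the rack. Next I'll measure both.

```bash
cat > h.py <<'E'
from station import *
import cv2, numpy as np
from scipy.spatial.transform import Rotation as R
def rot(q): return R.from_quat(np.roll(q,-1)).as_matrix()
def cast(r,uv,z):
    d=rot(r["attitude"])@np.linalg.inv(r["intrinsics"])@np.r_[uv,1.]
    p=np.array(r["position"]); return (p+d*(z-p[2])/d[2])[:2]
def blobs(mask,amin):
    n,l,s,c=cv2.connectedComponentsWithStats(mask.astype(np.uint8))
    return [(s[i,4],c[i],l==i) for i in range(1,n) if s[i,4]>=amin]
def hsv(r): return cv2.cvtColor(r["image"],cv2.COLOR_BGR2HSV)
def orange(r):
    h=hsv(r); return (h[...,0]>=5)&(h[...,0]<=18)&(h[...,1]>170)&(h[...,2]>90)
E
python3 - <<'E'
from h import *
for n in("top","side"):
    r=read_camera(n);h=hsv(r)
    # labels: white, near the blue rack
    blue=((h[...,0]>105)&(h[...,0]<125)&(h[...,1]>150)&(h[...,2]>50)).astype(np.uint8)
    near=cv2.morphologyEx(blue,cv2.MORPH_CLOSE,np.ones((25,25)))
    w=(h[...,1]<40)&(h[...,2]>165)&(near>0)
    print(n,"labels")
    for a,c,m in blobs(w,15): print(a,c.round(1),cast(r,c,.036).round(4))
    print("orange")
    for a,c,m in blobs(orange(r),40):
        box=cv2.minAreaRect(np.argwhere(m)[:,::-1].astype(np.float32))
        print(a,c.round(1),cast(r,c,.0175).round(4),box)
r=read_camera("top")["image"]
cv2.imwrite("pics/crop1.png",cv2.resize(r[210:340,280:460],None,fx=4,fy=4,interpolation=cv2.INTER_CUBIC))
E
```

```text
top labels
59 [306.4 242.5] [0.6434 0.0208]
59 [369.3 253.6] [ 0.6201 -0.0906]
61 [390.4 257.4] [ 0.6123 -0.1277]
61 [411.8 261.2] [ 0.6044 -0.1654]
57 [432.7 264.9] [ 0.5969 -0.2023]
orange
70 [232.6 226.1] [0.6787 0.1548] ((233.0, 226.0), (12.0, 12.0), 90.0)
265 [428.7 312.7] [ 0.512  -0.1947] ((428.6846618652344, 312.67694091796875), (20.21765899658203, 13.147680282592773), 29.744882583618164)
57 [192.6 317.2] [0.5157 0.2301] ((193.5, 317.5), (15.0, 13.0), 90.0)
253 [374.5 321.6] [ 0.4988 -0.097 ] ((374.5, 322.0), (18.0, 13.0), 90.0)
side labels
58 [322.8 223.2] [0.6438 0.0212]
71 [332.8 238.8] [ 0.636  -0.0146]
69 [344.1 255.7] [ 0.6286 -0.0519]
80 [355.9 273.6] [ 0.6207 -0.0895]
72 [368.3 292.2] [ 0.6133 -0.1267]
90 [381.  312.1] [ 0.605 -0.164]
15 [393.5 317.3] [ 0.6134 -0.1819]
94 [394.7 332.7] [ 0.5975 -0.2012]
orange
345 [295.2 326.4] [ 0.4973 -0.0955] ((295.2307434082031, 326.34613037109375), (15.254255294799805, 22.742706298828125), 56.3099365234375)
398 [344.7 368.3] [ 0.5122 -0.192 ] ((344.7976989746094, 368.1849365234375), (22.200349807739258, 18.094806671142578), 81.25383758544922)
```

View pics/crop1.png

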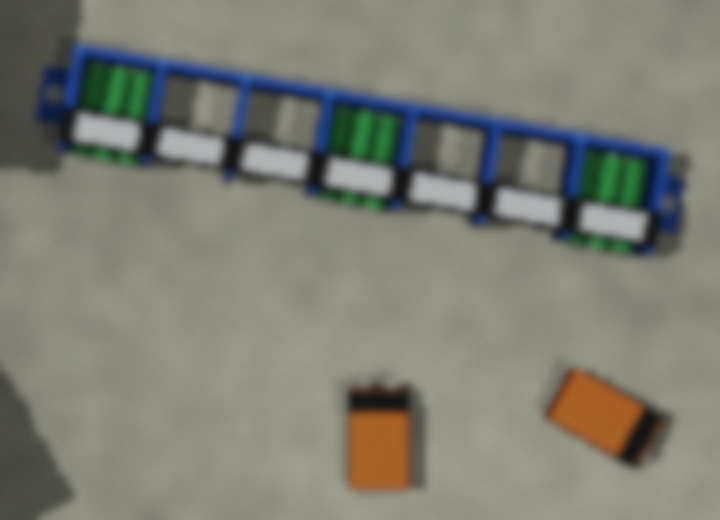

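Bay c is empty. The rack has yaw ≈ -11.8° and its origin is ≈ (0.6095, -0.0879). The battery is ≈ 102 mm in front of the rack line, at rack y ≈ -31 mm (goal +38), with yaw about -2°. I'll align the tool so tool x = -rack y and tool y = -rack x, then transit at height.

```bash
cat >> h.py <<'E'
YAW=np.radians(-11.8); O=np.array([.6095,-.0879]); XH=np.array([np.cos(YAW),np.sin(YAW)]); YH=np.array([-XH[1],XH[0]])
def rack(p): d=np.array(p[:2])-O; return np.array([d@XH,d@YH])
def state():
    o=get_obs(); p=o["eef_pos"]; x=rot(o["tool_rot"])[:,0]
    e=(np.degrees(np.arctan2(x[1],x[0])-YAW)+90+180)%360-180
    print("t %.2f rack mm"%o["t"],(rack(p)*1000).round(1),"z %.1f"%(p[2]*1000),"tool yaw to go %.2f"%e,"F",np.round(o["contact_force"],1),"w %.2f"%o["gripper_width"])
    return np.r_[rack(p),p[2]]
def togo(x,y,z):
    s=state()*1000; print("tx %.2f ty %.2f tz %.2f cm"%(-(y-s[1])/10,-(x-s[0])/10,-(z-s[2])/10))
E
python3 -m handwheel '[{"grip":0,"tx":0,"ty":0,"tz":0,"yaw":8},{"grip":0,"tx":0,"ty":0,"tz":0,"yaw":8},{"grip":0,"tx":0,"ty":0,"tz":0,"yaw":8},{"grip":0,"tx":0,"ty":0,"tz":0,"yaw":8.2},{"grip":0,"tx":0,"ty":0,"tz":0,"yaw":0}]' 40
python3 -c "
from h import *
togo(11,118,120)"
```

```text
t: 0.75
eef_pos: [0.2352, -0.6326, 0.2311]
tool_rot: [-0.0, -0.63, 0.776, 0.0]
contact_force: [-0.1, -0.3, 0.0]
gripper_width: 0.145
t 0.75 rack mm [-255.  -609.7] z 231.1 tool yaw to go -0.08 F [-0.1 -0.3  0. ] w 0.15
tx -72.77 ty -26.60 tz 11.11 cm
```

```bash

python3 -m handwheel '[{"grip":0,"tx":-4,"ty":-1.5,"tz":0,"yaw":0},{"grip":0,"tx":-4,"ty":-1.5,"tz":0,"yaw":0},{"grip":0,"tx":-4,"ty":-1.5,"tz":0,"yaw":0},{"grip":0,"tx":-4,"ty":-1.5,"tz":0,"yaw":0},{"grip":0,"tx":-4,"ty":-1.5,"tz":0,"yaw":0}]' >/dev/null
python3 -m handwheel '[{"grip":0,"tx":-4,"ty":-1.5,"tz":0,"yaw":0},{"grip":0,"tx":-4,"ty":-1.5,"tz":0,"yaw":0},{"grip":0,"tx":-4,"ty":-1.5,"tz":0,"yaw":0},{"grip":0,"tx":-4,"ty":-1.5,"tz":0,"yaw":0},{"grip":0,"tx":-4,"ty":-1.5,"tz":0,"yaw":0}]' >/dev/null
python3 -m handwheel '[{"grip":0,"tx":-4,"ty":-1.5,"tz":0,"yaw":0},{"grip":0,"tx":-4,"ty":-1.5,"tz":0,"yaw":0},{"grip":0,"tx":-4,"ty":-1.5,"tz":0,"yaw":0},{"grip":0,"tx":-4,"ty":-1.5,"tz":0,"yaw":0},{"grip":0,"tx":-4,"ty":-1.5,"tz":0,"yaw":0}]'
python3 -c "
from h import *
togo(11,118,120)"
```

```text
t: 2.25
eef_pos: [0.579, -0.0901, 0.2315]
tool_rot: [0.0, -0.632, 0.775, -0.0]
contact_force: [0.5, -0.3, 0.2]
gripper_width: 0.0
t 2.25 rack mm [-29.4  -8.4] z 231.5 tool yaw to go 0.22 F [ 0.5 -0.3  0.2] w 0.00
tx -12.64 ty -4.04 tz 11.15 cm
```

```bash

python3 -m handwheel '[{"grip":0,"tx":-4,"ty":-1.3,"tz":1,"yaw":0.2},{"grip":0,"tx":-4,"ty":-1.3,"tz":2,"yaw":0},{"grip":0,"tx":-4,"ty":-1.4,"tz":3,"yaw":0},{"grip":0,"tx":-0.6,"ty":0,"tz":4,"yaw":0},{"grip":0,"tx":0,"ty":0,"tz":4,"yaw":0}]' >/dev/null
python3 -m handwheel '[{"grip":0,"tx":0,"ty":0,"tz":3,"yaw":0},{"grip":0,"tx":0,"ty":0,"tz":0,"yaw":0},{"grip":0,"tx":0,"ty":0,"tz":0,"yaw":0}]' 
python3 - <<'E'
from h import *
togo(11,118,36)
a=read_camera("top")["image"];b=read_camera("side")["image"]
cv2.imwrite("pics/c2.png",np.hstack([cv2.resize(a[180:330,250:450],None,fx=2,fy=2),cv2.resize(b[150:300,240:440],None,fx=2,fy=2)]))
E
```

```text
t: 3.05
eef_pos: [0.6428, 0.0221, 0.0628]
tool_rot: [-0.0, -0.63, 0.777, 0.0]
contact_force: [-0.2, 0.3, -0.4]
gripper_width: -0.002
t 3.05 rack mm [ 10.1 114.5] z 62.8 tool yaw to go -0.10 F [-0.2  0.3 -0.4] w -0.00
tx -0.35 ty -0.09 tz 2.68 cm
```

View pics/c2.png

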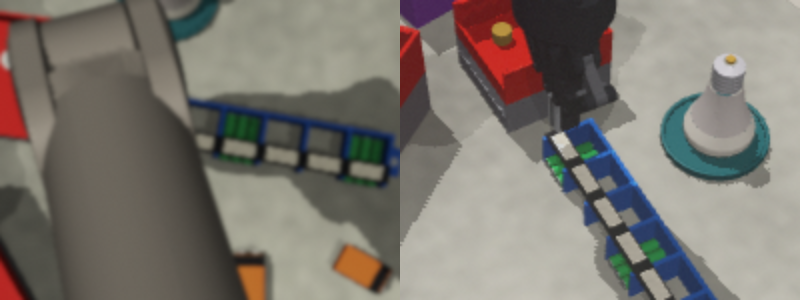

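The shut tip is above label a (side crop, about 565,130). I'll descend slowly until it touches.

```bash

python3 -m handwheel '[{"grip":0,"tx":-0.2,"ty":-0.1,"tz":1.2,"yaw":0},{"grip":0,"tx":0,"ty":0,"tz":0.8,"yaw":0},{"grip":0,"tx":0,"ty":0,"tz":0.3,"yaw":0},{"grip":0,"tx":0,"ty":0,"tz":0,"yaw":0}]' | grep -E "pos|force"
python3 -m handwheel '[{"grip":0,"tx":0,"ty":0,"tz":0.15,"yaw":0},{"grip":0,"tx":0,"ty":0,"tz":0.1,"yaw":0},{"grip":0,"tx":0,"ty":0,"tz":0,"yaw":0}]'| grep -E "pos|force"
python3 -c "
from h import *
togo(11,38,36)"
```

```text
eef_pos: [0.6435, 0.0238, 0.0387]
contact_force: [-0.4, -0.5, -1.1]
eef_pos: [0.6441, 0.0239, 0.0369]
contact_force: [-0.5, -0.0, 0.5]
t 3.85 rack mm [ 11.  116.5] z 36.9 tool yaw to go -0.21 F [-0.5 -0.   0.5] w 0.00
tx 7.85 ty -0.00 tz 0.09 cm
```

```bash

python3 -m handwheel '[{"grip":0,"tx":0,"ty":0,"tz":0.1,"yaw":0},{"grip":0,"tx":0,"ty":0,"tz":0,"yaw":0}]' | grep -E "pos|force"
python3 -m handwheel '[{"grip":0,"tx":0,"ty":0,"tz":0.05,"yaw":0},{"grip":0,"tx":0,"ty":0,"tz":0,"yaw":0}]'| grep -E "pos|force"
```

```text
eef_pos: [0.6442, 0.0239, 0.0362]
contact_force: [-1.5, -0.3, 2.1]
eef_pos: [0.6442, 0.0238, 0.0362]
contact_force: [-1.8, -0.1, 5.6]
```

Contact at about 5 N. Now the slide to c.

```bash

python3 -m handwheel '[{"grip":0,"tx":1,"ty":0,"tz":0,"yaw":0},{"grip":0,"tx":1,"ty":0,"tz":0,"yaw":0},{"grip":0,"tx":1,"ty":0,"tz":0,"yaw":0}]' | grep -E "pos|force"
python3 -m handwheel '[{"grip":0,"tx":1,"ty":0,"tz":0,"yaw":0},{"grip":0,"tx":1,"ty":0,"tz":0,"yaw":0}]' | grep -E "pos|force"
python3 -c "
from h import *
togo(11,38,36)"
```

```text
eef_pos: [0.6386, -0.0054, 0.0362]
contact_force: [1.2, 3.9, 5.7]
eef_pos: [0.6344, -0.0253, 0.0361]
contact_force: [1.3, 3.8, 5.8]
t 4.75 rack mm [11.5 66.3] z 36.1 tool yaw to go -0.23 F [1.3 3.8 5.8] w 0.00
tx 2.83 ty 0.05 tz 0.01 cm
```

```bash

python3 -m handwheel '[{"grip":0,"tx":1,"ty":0,"tz":0,"yaw":0},{"grip":0,"tx":1,"ty":0,"tz":0,"yaw":0},{"grip":0,"tx":1,"ty":0,"tz":0,"yaw":0},{"grip":0,"tx":0,"ty":0,"tz":0,"yaw":0}]' | grep -E "pos|force"
python3 -c "
from h import *
state()"
python3 -m handwheel '[{"grip":0,"tx":0,"ty":0,"tz":-2,"yaw":0},{"grip":0,"tx":0,"ty":0,"tz":-4,"yaw":0},{"grip":0,"tx":0,"ty":0,"tz":0,"yaw":0}]' | grep -E "pos|force"
python3 - <<'E'
from h import *
togo(-103,-72,60)
for n in("top","side"):
    r=read_camera(n)
    for a,c,m in blobs(orange(r),60): print(n,a,c.round(1),(rack(cast(r,c,.0175))*1000).round(1))
E
```

```text
eef_pos: [0.6277, -0.057, 0.0362]
contact_force: [0.2, -0.4, 6.8]
t 5.15 rack mm [11.5 34. ] z 36.2 tool yaw to go -0.36 F [ 0.2 -0.4  6.8] w -0.00
eef_pos: [0.63, -0.0564, 0.0998]
contact_force: [1.8, 0.1, 0.9]
t 5.45 rack mm [13.6 35. ] z 99.8 tool yaw to go -0.33 F [1.8 0.1 0.9] w -0.00
tx 10.70 ty 11.66 tz 3.98 cm
top 67 [232.7 226.1] [ 18.1 251.5]
side 338 [295.2 326.3] [-108.3  -30.3]
side 397 [344.8 368.3] [ -74.  -121.9]
```

```bash

python3 -m handwheel '[{"grip":0,"tx":2.7,"ty":2.9,"tz":0,"yaw":0},{"grip":0,"tx":2.7,"ty":2.9,"tz":0,"yaw":0},{"grip":0,"tx":2.7,"ty":2.9,"tz":0,"yaw":0},{"grip":0,"tx":2.6,"ty":2.9,"tz":1,"yaw":-0.3},{"grip":0,"tx":0,"ty":0,"tz":3,"yaw":0}]' | grep -E "pos|force"
python3 -m handwheel '[{"grip":0,"tx":0,"ty":0,"tz":0,"yaw":0},{"grip":0,"tx":0,"ty":0,"tz":0,"yaw":0}]' | grep -E "pos|force"
python3 - <<'E'
from h import *
togo(-103,-72,6)
b=read_camera("side")["image"]
cv2.imwrite("pics/c3.png",cv2.resize(b[240:440,220:440],None,fx=3,fy=3))
E
```

```text
eef_pos: [0.4865, -0.1396, 0.0553]
contact_force: [0.9, 0.5, 0.5]
eef_pos: [0.491, -0.1347, 0.0547]
contact_force: [0.1, -0.3, 0.2]
t 6.25 rack mm [-106.4  -70.1] z 54.7 tool yaw to go 0.09 F [ 0.1 -0.3  0.2] w -0.00
tx 0.19 ty -0.34 tz 4.87 cm
```

View pics/c3.png

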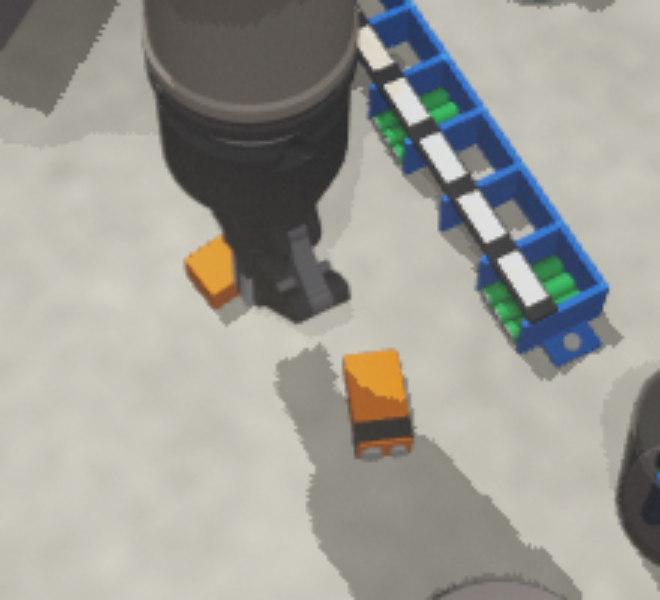

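```bash
python3 - <<'E'
from h import *
r=read_camera("side");p=np.array([.491,-.1347,.0547]);M=rot(r["attitude"])
for dy in(-.03,-.0145,0,.0145,.03):
  for dz in(0,.02,.04):
    q=np.r_[p[:2]+dy*YH,p[2]+dz];c=r["intrinsics"]@(M.T@(q-r["position"]));c=c[:2]/c[2]
    print(dy,dz,((c-[220,240])*3).round())
E
```

```text
-0.03 0 [291. 341.]
-0.03 0.02 [291. 321.]
-0.03 0.04 [291. 300.]
-0.0145 0 [276. 313.]
-0.0145 0.02 [276. 293.]
-0.0145 0.04 [275. 272.]
0 0 [262. 287.]
0 0.02 [262. 267.]
0 0.04 [261. 246.]
0.0145 0 [249. 262.]
0.0145 0.02 [248. 242.]
0.0145 0.04 [246. 220.]
0.03 0 [235. 236.]
0.03 0.02 [233. 215.]
0.03 0.04 [232. 193.]
```

```bash

python3 -m handwheel '[{"grip":0,"tx":0.2,"ty":-0.3,"tz":2,"yaw":0},{"grip":0,"tx":0,"ty":0,"tz":2,"yaw":0},{"grip":0,"tx":0,"ty":0,"tz":0.8,"yaw":0},{"grip":0,"tx":0,"ty":0,"tz":0,"yaw":0},{"grip":0,"tx":0,"ty":0,"tz":0,"yaw":0}]' | grep -E "pos|force"
python3 -m handwheel '[{"grip":0,"tx":-0.6,"ty":0,"tz":0,"yaw":0},{"grip":0,"tx":-0.6,"ty":0,"tz":0,"yaw":0},{"grip":0,"tx":-0.6,"ty":0,"tz":0,"yaw":0},{"grip":0,"tx":-0.6,"ty":0,"tz":0,"yaw":0},{"grip":0,"tx":-0.6,"ty":0,"tz":0,"yaw":0}]' | grep -E "pos|force"
python3 - <<'E'
from h import *
togo(-103,5,6)
for n in("top","side"):
    r=read_camera(n)
    for a,c,m in blobs(orange(r),60): print(n,a,c.round(1),(rack(cast(r,c,.0175))*1000).round(1))
E
```

```text
eef_pos: [0.4949, -0.1373, 0.0081]
contact_force: [0.0, 0.1, 0.4]
eef_pos: [0.5005, -0.1076, 0.0076]
contact_force: [-0.2, -0.9, 0.8]
t 7.35 rack mm [-102.7  -41.5] z 7.6 tool yaw to go 0.10 F [-0.2 -0.9  0.8] w 0.00
tx -4.65 ty 0.03 tz 0.16 cm
top 67 [232.7 226.3] [ 17.9 251.4]
top 61 [193.4 317.2] [-156.5  290.5]
side 103 [285.2 320.1] [-117.2  -14.2]
side 392 [344.8 368.2] [ -73.9 -121.7]
```

```bash

python3 -m handwheel '[{"grip":0,"tx":-0.8,"ty":0,"tz":0,"yaw":0},{"grip":0,"tx":-0.8,"ty":0,"tz":0,"yaw":0},{"grip":0,"tx":-0.8,"ty":0,"tz":0,"yaw":0},{"grip":0,"tx":-0.8,"ty":0,"tz":0,"yaw":0},{"grip":0,"tx":-0.6,"ty":0,"tz":0,"yaw":0}]' | grep -E "pos|force"
python3 -m handwheel '[{"grip":0,"tx":0,"ty":0,"tz":0,"yaw":0},{"grip":0,"tx":1.5,"ty":0,"tz":0,"yaw":0},{"grip":0,"tx":2,"ty":0,"tz":0,"yaw":0},{"grip":0,"tx":0,"ty":0,"tz":-4,"yaw":0},{"grip":0,"tx":3,"ty":3,"tz":-4,"yaw":0}]' | grep -E "pos|force"
python3 -m handwheel '[{"grip":0,"tx":4,"ty":0,"tz":-3,"yaw":0},{"grip":0,"tx":4,"ty":0,"tz":0,"yaw":0},{"grip":0,"tx":4,"ty":0,"tz":0,"yaw":0},{"grip":0,"tx":0,"ty":0,"tz":0,"yaw":0}]' | grep -E "pos|force"
cat >> h.py <<'E'
def batt(pic=None):
    out={}
    for n in("top","side"):
        r=read_camera(n)
        for a,c,m in blobs(orange(r),100):
            k=cv2.convexHull(np.argwhere(m)[:,::-1].astype(np.float32))
            pts=np.array([rack(cast(r,q,.0175))*1000 for q in k[:,0]],np.float32)
            box=cv2.minAreaRect(pts)
            print(n,a,"px",c.round(1),"rack",(rack(cast(r,c,.0175))*1000).round(1),"box",np.round(box[0],1),np.round(box[1],1),round(box[2],1))
        out[n]=r["image"]
    if pic:
        cv2.imwrite(pic,np.hstack([cv2.resize(out["top"][210:340,280:430],(450,390),interpolation=cv2.INTER_CUBIC),cv2.resize(out["side"][210:340,260:376],(348,390),interpolation=cv2.INTER_CUBIC)]))
E
python3 -c "
from h import *
state();batt('pics/c4.png')"
```

```text
eef_pos: [0.5082, -0.0697, 0.0074]
contact_force: [-0.2, 0.0, 1.0]
eef_pos: [0.4737, -0.1235, 0.0828]
contact_force: [1.2, -0.7, 0.9]
eef_pos: [0.4439, -0.2491, 0.1122]
contact_force: [0.2, 0.7, -0.0]
t 8.85 rack mm [-129.1 -191.7] z 112.2 tool yaw to go -0.45 F [ 0.2  0.7 -0. ] w -0.00
top 275 px [428.7 312.6] rack [ -73.4 -124.6] box [ -73.3 -124.5] [35.9 24.5] 70.4
top 258 px [345.1 315.5] rack [-105.    22.2] box [-105.    22.2] [24.9 33.6] 89.7
```

View pics/c4.png

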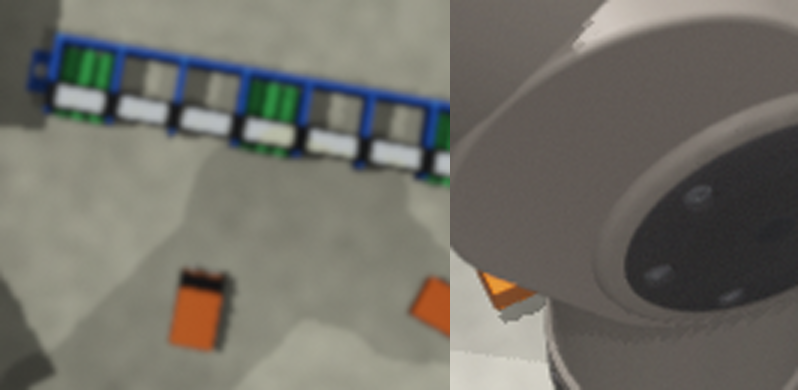

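Battery: now at rack y = 22, aligned with the bays to within a degree. It needs another 16 mm left.

```bash

python3 -m handwheel '[{"grip":0,"tx":-4.4,"ty":-0.7,"tz":0,"yaw":-0.4},{"grip":0,"tx":-4.4,"ty":-0.7,"tz":0,"yaw":0},{"grip":0,"tx":-4.4,"ty":-0.7,"tz":1,"yaw":0},{"grip":0,"tx":-4,"ty":-0.7,"tz":3,"yaw":0},{"grip":0,"tx":0,"ty":0,"tz":2,"yaw":0}]' | grep -E "pos|force"
python3 -m handwheel '[{"grip":0,"tx":0,"ty":0,"tz":0,"yaw":0},{"grip":0,"tx":0,"ty":0,"tz":0,"yaw":0}]' | grep -E "pos|force"
python3 -c "
from h import *
togo(-101,-16,7)"
```

```text
eef_pos: [0.5096, -0.0709, 0.0512]
contact_force: [-0.6, -1.0, 0.3]
eef_pos: [0.5069, -0.0795, 0.052]
contact_force: [-0.9, 0.2, 0.0]
t 9.65 rack mm [-102.1  -12.7] z 52.0 tool yaw to go 0.53 F [-0.9  0.2  0. ] w -0.00
tx 0.33 ty -0.11 tz 4.50 cm
```

```bash

python3 -m handwheel '[{"grip":0,"tx":0.3,"ty":-0.1,"tz":2,"yaw":0.4},{"grip":0,"tx":0,"ty":0,"tz":2,"yaw":0},{"grip":0,"tx":0,"ty":0,"tz":0.5,"yaw":0},{"grip":0,"tx":0,"ty":0,"tz":0,"yaw":0},{"grip":0,"tx":0,"ty":0,"tz":0,"yaw":0}]' | grep -E "pos|force"
python3 -c "
from h import *
togo(-101,12.8,7)"
```

```text
eef_pos: [0.5085, -0.0835, 0.0081]
contact_force: [-0.3, -0.6, 0.2]
t 10.15 rack mm [-99.7 -16.3] z 8.1 tool yaw to go 0.04 F [-0.3 -0.6  0.2] w 0.00
tx -2.91 ty 0.13 tz 0.11 cm
```

```bash

python3 -m handwheel '[{"grip":0,"tx":-0.8,"ty":0,"tz":0,"yaw":0},{"grip":0,"tx":-0.8,"ty":0,"tz":0,"yaw":0},{"grip":0,"tx":-0.8,"ty":0,"tz":0,"yaw":0},{"grip":0,"tx":-0.5,"ty":0,"tz":0,"yaw":0},{"grip":0,"tx":0,"ty":0,"tz":0,"yaw":0}]' | grep -E "pos|force"
python3 -c "
from h import *
togo(-101,12.8,7)"
python3 -m handwheel '[{"grip":0,"tx":2,"ty":0,"tz":0,"yaw":0},{"grip":0,"tx":2,"ty":0,"tz":0,"yaw":0},{"grip":0,"tx":0,"ty":2,"tz":-4,"yaw":0},{"grip":0,"tx":2,"ty":3,"tz":-4,"yaw":0},{"grip":0,"tx":0,"ty":0,"tz":0,"yaw":0}]' | grep -E "pos|force"
python3 -c "
from h import *
togo(-152,38,50);batt()"
```

```text
eef_pos: [0.5141, -0.0532, 0.0072]
contact_force: [-0.5, -0.7, -0.7]
t 10.65 rack mm [-100.4   14.4] z 7.2 tool yaw to go 0.20 F [-0.5 -0.7 -0.7] w 0.00
tx 0.16 ty 0.06 tz 0.02 cm
eef_pos: [0.4532, -0.1044, 0.0871]
contact_force: [0.6, -0.7, -0.4]
t 11.15 rack mm [-149.6  -48.1] z 87.1 tool yaw to go -0.09 F [ 0.6 -0.7 -0.4] w -0.00
tx -8.61 ty 0.24 tz 3.71 cm
top 267 px [428.7 312.7] rack [ -73.5 -124.6] box [ -73.4 -124.4] [35.9 23.8] 70.4
top 258 px [335.8 314. ] rack [-105.4   39.1] box [-105.5   39. ] [24.7 33.3] 88.9
side 397 px [344.8 368.3] rack [ -74.  -121.9] box [ -73.8 -121.5] [33.  25.6] 70.7
```

```bash

python3 -m handwheel '[{"grip":0,"tx":-3,"ty":0.2,"tz":0,"yaw":0},{"grip":0,"tx":-3,"ty":0,"tz":0,"yaw":0},{"grip":0,"tx":-2.7,"ty":0,"tz":1,"yaw":0},{"grip":0,"tx":0,"ty":0,"tz":2,"yaw":0},{"grip":0,"tx":0,"ty":0,"tz":0,"yaw":0}]' | grep -E "pos|force"
python3 -m handwheel '[{"grip":0,"tx":0,"ty":0,"tz":2,"yaw":0},{"grip":0,"tx":0,"ty":0,"tz":2,"yaw":0},{"grip":0,"tx":0,"ty":0,"tz":1,"yaw":0},{"grip":0,"tx":0,"ty":0,"tz":0,"yaw":0},{"grip":0,"tx":0,"ty":0,"tz":0,"yaw":0}]' | grep -E "pos|force"
python3 -c "
from h import *
togo(-150,38.5,7);batt()"
```

```text
eef_pos: [0.4693, -0.0151, 0.0514]
contact_force: [-0.4, 0.3, -0.1]
eef_pos: [0.4709, -0.0168, 0.0044]
contact_force: [-0.3, -0.5, 0.2]
t 12.25 rack mm [-150.2   41.2] z 4.4 tool yaw to go 0.07 F [-0.3 -0.5  0.2] w 0.00
tx 0.27 ty -0.02 tz -0.26 cm
top 229 px [335.6 313.2] rack [-104.    39.6] box [-104.3   39.4] [31.5 23.9] 0.6
top 256 px [428.4 312.6] rack [ -73.5 -124. ] box [ -73.3 -123.7] [34.5 23.8] 70.3
side 332 px [276.8 290.4] rack [-107.2   39.4] box [-107.1   37.5] [33.9 34.1] 90.0
side 395 px [344.8 368.2] rack [ -73.9 -121.8] box [ -73.8 -121.5] [32.9 25.4] 71.1
```

```bash

python3 -m handwheel '[{"grip":0,"tx":0.2,"ty":0,"tz":-0.3,"yaw":0},{"grip":0,"tx":0,"ty":-0.9,"tz":0,"yaw":0},{"grip":0,"tx":0,"ty":-0.9,"tz":0,"yaw":0},{"grip":0,"tx":0,"ty":-0.9,"tz":0,"yaw":0},{"grip":0,"tx":0,"ty":-0.9,"tz":0,"yaw":0}]' | grep -E "pos|force"
python3 -m handwheel '[{"grip":0,"tx":0,"ty":-0.9,"tz":0,"yaw":0},{"grip":0,"tx":0,"ty":-0.9,"tz":0,"yaw":0},{"grip":0,"tx":0,"ty":-0.9,"tz":0,"yaw":0},{"grip":0,"tx":0,"ty":-0.7,"tz":0,"yaw":0},{"grip":0,"tx":0,"ty":0,"tz":0,"yaw":0}]' | grep -E "pos|force"
python3 -c "
from h import *
togo(-15.5,38.5,7);batt('pics/c5.png')"
```

```text
eef_pos: [0.5067, -0.0262, 0.0072]
contact_force: [-0.4, 1.4, -0.2]
eef_pos: [0.5401, -0.0331, 0.0072]
contact_force: [0.4, 0.4, 0.1]
t 13.35 rack mm [-79.1  39.5] z 7.2 tool yaw to go 0.06 F [0.4 0.4 0.1] w -0.00
tx 0.10 ty -6.36 tz 0.02 cm
top 253 px [428.5 312.7] rack [ -73.6 -124.1] box [ -73.6 -124.1] [33.8 23.7] 71.0
side 142 px [314.6 274. ] rack [-40.9  40.1] box [-42.5  38. ] [33.8 17.1] 88.7
side 394 px [344.7 368.2] rack [ -73.9 -121.8] box [ -73.8 -121.5] [32.9 25.3] 71.1
```

View pics/c5.png

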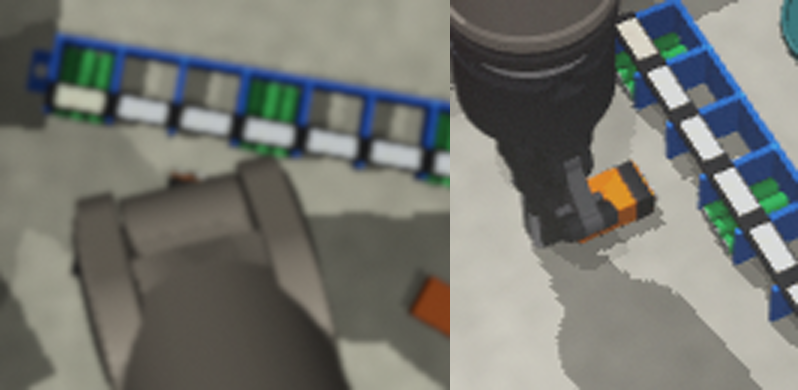

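```bash

python3 -m handwheel '[{"grip":0,"tx":0.05,"ty":-0.6,"tz":0,"yaw":0},{"grip":0,"tx":0,"ty":-0.6,"tz":0,"yaw":0},{"grip":0,"tx":0,"ty":-0.6,"tz":0,"yaw":0},{"grip":0,"tx":0,"ty":0,"tz":0,"yaw":0}]' | grep -E "pos|force"
python3 -m handwheel '[{"grip":0,"tx":0,"ty":-0.4,"tz":0,"yaw":0},{"grip":0,"tx":0,"ty":-0.4,"tz":0,"yaw":0},{"grip":0,"tx":0,"ty":0,"tz":0,"yaw":0}]' | grep -E "pos|force"
python3 -c "
from h import *
togo(-15.5,38.5,7);batt()
a=read_camera('side')['image'];cv2.imwrite('pics/c6.png',cv2.resize(a[220:310,280:380],(700,630)[:1]+(600,),interpolation=cv2.INTER_CUBIC))"
```

```text
eef_pos: [0.5576, -0.0373, 0.0073]
contact_force: [-0.2, -0.2, -0.1]
eef_pos: [0.5648, -0.0388, 0.0072]
contact_force: [-1.0, -1.5, 0.6]
t 14.15 rack mm [-53.8  39. ] z 7.2 tool yaw to go 0.07 F [-1.  -1.5  0.6] w 0.00
tx 0.05 ty -3.83 tz 0.02 cm
top 253 px [428.4 312.7] rack [ -73.6 -124. ] box [ -73.6 -124. ] [33.8 23.6] 70.3
side 394 px [344.7 368.1] rack [ -73.9 -121.7] box [ -73.8 -121.5] [33.  25.3] 70.9
```

View pics/c6.png

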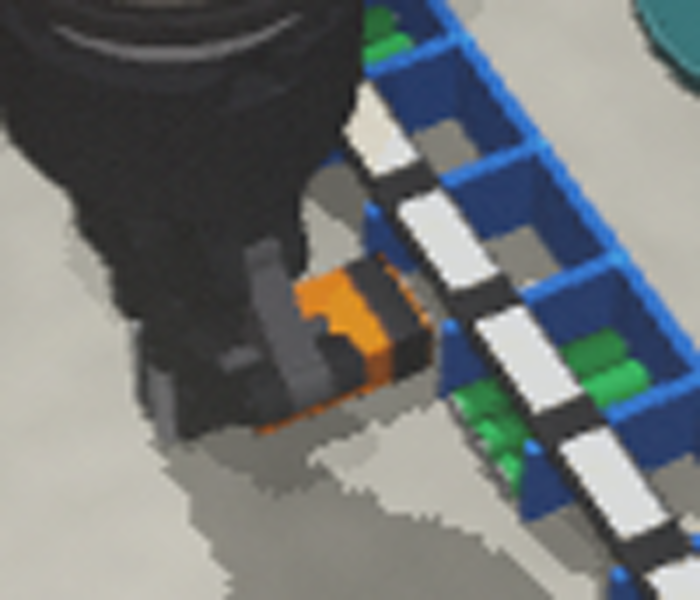

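```bash
python3 - <<'E'
from h import *
r=read_camera("side")
for q,z in([(433,318),.0175],[(383,256),.0175],[(393,345),.0175],[(450,320),.03],[(370,207),.03]):
    print(q,(rack(cast(r,(280+q[0]/7-.5,220+q[1]/6.667-.5),z))*1000).round(1))
E
```

```text
(433, 318) [ 3.4 32.4]
(383, 256) [ 1.6 53.8]
(393, 345) [-8.5 29.7]
(450, 320) [ 2.1 22.8]
(370, 207) [ 1.4 60.4]
```

Front end is between the b/c and c/d dividers, roughly centred. I'll push on slowly and watch the force.

```bash

python3 -m handwheel '[{"grip":0,"tx":0.05,"ty":-0.5,"tz":0,"yaw":0},{"grip":0,"tx":0,"ty":-0.5,"tz":0,"yaw":0},{"grip":0,"tx":0,"ty":0,"tz":0,"yaw":0}]' | grep -E "pos|force"
python3 -m handwheel '[{"grip":0,"tx":0,"ty":-0.5,"tz":0,"yaw":0},{"grip":0,"tx":0,"ty":-0.5,"tz":0,"yaw":0},{"grip":0,"tx":0,"ty":0,"tz":0,"yaw":0}]' | grep -E "pos|force"
python3 -m handwheel '[{"grip":0,"tx":0,"ty":-0.5,"tz":0,"yaw":0},{"grip":0,"tx":0,"ty":-0.3,"tz":0,"yaw":0},{"grip":0,"tx":0,"ty":0,"tz":0,"yaw":0}]' | grep -E "pos|force"
python3 -c "
from h import *
togo(-15.5,38.5,7)"
```

```text
eef_pos: [0.575, -0.0414, 0.0073]
contact_force: [-0.8, -0.0, -0.0]
eef_pos: [0.5847, -0.0434, 0.0073]
contact_force: [0.8, -0.2, 0.9]
eef_pos: [0.5921, -0.0449, 0.0072]
contact_force: [0.5, 0.2, -0.6]
t 15.25 rack mm [-25.8  38.5] z 7.2 tool yaw to go 0.08 F [ 0.5  0.2 -0.6] w 0.00
tx 0.00 ty -1.03 tz 0.02 cm
```

```bash

python3 -m handwheel '[{"grip":0,"tx":0,"ty":-0.3,"tz":0,"yaw":0},{"grip":0,"tx":0,"ty":-0.3,"tz":0,"yaw":0},{"grip":0,"tx":0,"ty":0,"tz":0,"yaw":0}]' | grep -E "pos|force"
python3 -m handwheel '[{"grip":0,"tx":0,"ty":-0.15,"tz":0,"yaw":0},{"grip":0,"tx":0,"ty":0,"tz":0,"yaw":0}]' | grep -E "pos|force"
python3 -m handwheel '[{"grip":0,"tx":0,"ty":-0.15,"tz":0,"yaw":0},{"grip":0,"tx":0,"ty":0,"tz":0,"yaw":0}]' | grep -E "pos|force"
python3 -c "
from h import *
togo(-15.5,38.5,7)"
```

```text
eef_pos: [0.5979, -0.0461, 0.0072]
contact_force: [-0.1, -0.3, -0.6]
eef_pos: [0.599, -0.0464, 0.0072]
contact_force: [-0.5, -0.6, 0.7]
eef_pos: [0.6005, -0.0467, 0.0072]
contact_force: [0.3, -0.0, -0.0]
t 15.95 rack mm [-17.3  38.5] z 7.2 tool yaw to go 0.08 F [ 0.3 -0.  -0. ] w -0.00
tx 0.00 ty -0.18 tz 0.02 cm
```

```bash

python3 -m handwheel '[{"grip":0,"tx":0,"ty":-0.1,"tz":0,"yaw":0},{"grip":0,"tx":0,"ty":0,"tz":0,"yaw":0}]' | grep -E "pos|force"
python3 -m handwheel '[{"grip":0,"tx":0,"ty":-0.1,"tz":0,"yaw":0},{"grip":0,"tx":0,"ty":0,"tz":0,"yaw":0}]' | grep -E "pos|force"
python3 -m handwheel '[{"grip":0,"tx":0,"ty":-0.1,"tz":0,"yaw":0},{"grip":0,"tx":0,"ty":0,"tz":0,"yaw":0}]' | grep -E "pos|force"
python3 -c "
from h import *
togo(-15.5,38.5,7)"
```

```text
eef_pos: [0.6014, -0.0469, 0.0072]
contact_force: [0.9, -0.0, -0.2]
eef_pos: [0.6024, -0.0471, 0.0072]
contact_force: [-0.8, -0.0, 0.1]
eef_pos: [0.6027, -0.0471, 0.007]
contact_force: [-1.8, 0.6, 1.4]
t 16.55 rack mm [-15.   38.5] z 7.0 tool yaw to go 0.09 F [-1.8  0.6  1.4] w 0.00
tx 0.00 ty 0.05 tz 0.00 cm
```

```bash

python3 -m handwheel '[{"grip":0,"tx":0,"ty":-0.08,"tz":0,"yaw":0},{"grip":0,"tx":0,"ty":0,"tz":0,"yaw":0},{"grip":0,"tx":0,"ty":0,"tz":0,"yaw":0}]' | grep -E "pos|force"
python3 -m handwheel '[{"grip":0,"tx":0,"ty":-0.05,"tz":0,"yaw":0},{"grip":0,"tx":0,"ty":0,"tz":0,"yaw":0}]' | grep -E "pos|force"
```

```text
eef_pos: [0.6027, -0.0472, 0.0069]
contact_force: [-4.6, 2.0, 3.5]
eef_pos: [0.6027, -0.0472, 0.0068]
contact_force: [-5.9, 0.7, 4.9]
```

It's stopped firmly where the home position predicts. I'll back off straight, lift, move clear and look.

```bash

python3 -m handwheel '[{"grip":0,"tx":0,"ty":0.5,"tz":0,"yaw":0},{"grip":0,"tx":0,"ty":2,"tz":0,"yaw":0},{"grip":0,"tx":0,"ty":3,"tz":-1,"yaw":0},{"grip":0,"tx":0,"ty":2,"tz":-4,"yaw":0},{"grip":0,"tx":0,"ty":0,"tz":-4,"yaw":0}]' | grep -E "pos|force"
python3 -m handwheel '[{"grip":0,"tx":4,"ty":2,"tz":-4,"yaw":0},{"grip":0,"tx":4,"ty":2,"tz":-2,"yaw":0},{"grip":0,"tx":4,"ty":0,"tz":0,"yaw":0},{"grip":0,"tx":4,"ty":0,"tz":0,"yaw":0},{"grip":0,"tx":4,"ty":0,"tz":0,"yaw":0}]' | grep -E "pos|force"
python3 -m handwheel '[{"grip":0,"tx":4,"ty":0,"tz":0,"yaw":0},{"grip":0,"tx":4,"ty":0,"tz":0,"yaw":0},{"grip":0,"tx":4,"ty":0,"tz":0,"yaw":0},{"grip":0,"tx":4,"ty":0,"tz":0,"yaw":0},{"grip":0,"tx":0,"ty":0,"tz":0,"yaw":0}]' | grep -E "pos|force"
python3 - <<'E'
from h import *
state();batt()
r=read_camera("top");s=read_camera("side")["image"]
a=cv2.resize(r["image"][215:280,290:360],(420,390),interpolation=cv2.INTER_CUBIC);b=cv2.resize(s[205:275,300:370],(380,390),interpolation=cv2.INTER_CUBIC)
cv2.imwrite("pics/c7.png",np.hstack([a,b]))
h=hsv(r);m=(h[...,0]>=3)&(h[...,0]<=20)&(h[...,1]>140)&(h[...,2]>60)
for ar,c,k in blobs(m,4): print(ar,c.round(1),(rack(cast(r,c,.0175))*1000).round(1))
E
```

```text
eef_pos: [0.5276, -0.0319, 0.097]
contact_force: [1.1, 0.0, 0.8]
eef_pos: [0.4561, -0.2161, 0.1514]
contact_force: [-0.3, 0.1, 0.1]
eef_pos: [0.4211, -0.3778, 0.1509]
contact_force: [0.2, -0.0, -0.1]
t 18.55 rack mm [-125.2 -322.3] z 150.9 tool yaw to go -0.42 F [ 0.2 -0.  -0.1] w 0.00
top 274 px [428.7 312.6] rack [ -73.4 -124.5] box [ -73.2 -124.4] [35.7 24.5] 70.4
8 [335.5 163. ] [165.4  87.4]
147 [232.7 226.2] [ 18.1 251.5]
86 [348.6 242.2] [26.2 38.7]
66 [345.8 256.6] [-0.4 39.2]
307 [428.8 312.7] [ -73.5 -124.7]
149 [193.7 317.3] [-156.5  290. ]
```

View pics/c7.png

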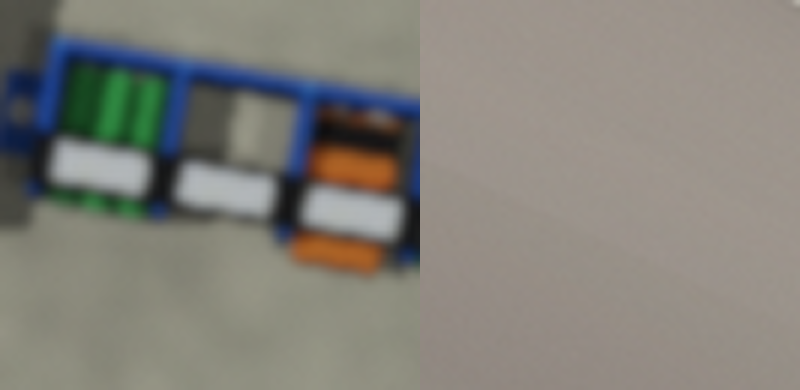

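The battery is in the third bay under label c (left panel, about 350,190). Its snaps are at the back stop and a short strip of its rear stands out in front. Handing in.

```bash
python3 -c "
from station import *
print(hand_in())"
```

```text
the job is handed in; nothing more can be done
None
```

The job is done and handed in at about 18.6 s robot time; no verdict was reported.

- **Labels:** The shut fingertip slid along the rail over labels a, b and c, counted from the red and grey tiers at the left end. It pressed at about 5–7 N and lifted off on c, before label d.
- **Battery:** I pushed the leftmost nine-volt sideways into line with the third bay, then in from behind. It stopped firmly with the fingertip at rack x = -15 mm, about where the home position puts it, and the push force rose to about 6 N.

The last top view shows the battery in bay c at rack y ≈ 39 mm, about 1 mm off the bay centre. The snaps are at the back stop and a short strip of the rear stands out in front. The other nine-volt battery had not moved, and the arm was clear of everything.

The arm blocked the side camera at the end, so the final check rests on the top view and the contact force. I did not re-measure the tumbler, bulb, coaster, shell or tiers. During the push, a rough side-view reading put the dividers about 3.5 mm to the left of where they should be. I took that as reading error in that view.

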